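# Offer the pylon up to the prosthetic foot

### The arm

A 6-joint arm with a two-finger parallel gripper is mounted at the origin on the work surface. World frame = base frame: x ahead of the robot, y to its left, z up, the work surface at z = 0. Lengths are in m, angles in rad, forces in N, time in s.
With the tool pointing down it reaches from about 0.35 to 0.925 m from the base axis. Payload 6.4 kg.
Tool frame: the origin (TCP) lies midway between the tips of the shut fingers; the grasp point (between the pads) lies 19 mm behind it; z points along the fingers, y is the direction in which the jaws open and shut (so a half turn about z gives the same grasp; the last joint's range is limited). The gripper opens to 85 mm and grips with 20 to 120 N. Pads are 22 mm wide; open, the fingers measure 114 mm over their backs; the gripper's body (76 mm by 85 mm) begins 54 mm behind the grasp point. The pads swing forward as they close: fully open they stand 13 mm farther back than shut.
Start: joints at [-1.374, 0.245, 1.558, -0, 1.339, -0.174], TCP at [0.236, -0.606, 0.231] pointing down, gripper open.
Joint ranges: [-3.13, 3.13], [-1.02, 2.26], [0.13, 2.54], [-0.95, 4.09], [0.21, 2.88], [-2.74, 2.74]. Speed limits (rad/s): [2.57, 2.57, 3.14, 3.14, 3.14, 3.14].

### API

Orientations are given as a rotation vector (axis times angle).
In Python, from bench import manip, vision gives the robot as it stands.
- The arm moves only by the shell command python3 -m crank 'ROWS' [FORCE]. ROWS is JSON, a list of rows, each an object with "gripper": the opening, from 0 (shut) to 1 (fully open); "translation": the shift along the world's x, y, z in m, a list of three; "turn": the turn, a rotation vector about the world's x, y, z in degrees, a list of three. A call has 1 to 8 rows; each row shifts and turns the commanded pose from where the row before left it; what a row does not reach is not made up. A row lasts 1/8 s, in which the tool goes at most 62.5 mm and 10.7 degrees, less where a joint would pass 70% of its speed; a pose out of reach is approached as far as the arm can. A call with a gripper value outside its range is refused whole. The fingers move at their own pace and stop on an object; FORCE is the grip in N (left out, the last holds). Time passes only in rows, so rows that do not move let the fingers close. It gives the time, the measured TCP pose, the force and the opening at its end, in the units of the state.
- manip.get_obs(): the state, without advancing time (a new reading comes with each control period).
- vision.capture(name): name is "scene" or "top" or "wrist"; returns a dict with "frame" (384x512x3 uint8, red, green, blue), "depth" (384x512 float32, m along the optical axis (not along the pixel's ray), 0 where there is no reading), "mtx" (3x3 intrinsics, pixels), "dist_coeffs" ([k1, k2, p1, p2, k3] as OpenCV has them; the pictures are not rectified), "R" (3x3) and "t" (3): a world point X has camera coordinates R X + t; the wrist camera has in their place "tool_from_camera" (4x4, takes a point from camera to tool coordinates, whose origin is the TCP and whose axes are the flange's). Camera axes: x right, y down, z forward; pixel columns grow to the right and rows downward; lengths in m; the calibration is good to about 2 mm. A picture is of the moment at which its call begins: read the wrist's pose just before it.
- manip.close_job(): hands the job in, once; it reports no verdict.
The state is a dict: "t": time; "qpos": joint angles; "dq": joint speeds; "joint_efforts": joint torques, N m; "tcp_pos": TCP position; "tcp_rot": TCP orientation; "contact_force": force on the tool from outside, world axes, zero at the start; "torque": the same for the moment, N m; "grip_width": opening from 0.0 (shut) to 1.0 (fully open).
Only numpy, scipy, OpenCV 4.12 (cv2) and the standard library are available. Lean on these libraries where they do the work, as an engineer would, in place of code of your own. Each camera call takes 0.05 s, during which the arm holds its last target. There are 200 camera calls.

### The job

Take the trial stub off the prosthetic foot's ankle plate and stand it upright in the shallow grey tray. Then pick up the longer of the two pylons, lift it over the tool rack (not round its end) and hold it upright just above the ankle plate, about 10 mm clear, centred, with its oblong flange lined up with the oblong plate; it must never touch the foot. Finish while still holding it there, and leave the tool rack and the other things on the bench undisturbed.

Things in the scene. Friction and masses are not known exactly. Their poses are not given: they have to be found in the camera images.
- pylon: the longer pylon, loose, standing upright, 140 mm tall, about 0.3 kg: an aluminium flange plate at the bottom 64 mm (its x) by 40 mm (its y) by 8 mm thick, a round tube 30 mm in diameter from 8 to 95 mm, and a dark steel square clamp block 34 by 34 mm at the top, from 95 to 140 mm, faces square to the flange. Origin at the centre of the flange's underside, z up the tube. It has swapped places with the short pylon in some starts
- short_pylon: the shorter pylon, same make but only 100 mm tall (same flange, tube to 55 mm, clamp block from 55 to 100 mm), loose, upright, same origin; leave it where it is
- trial_stub: the trial stub, loose, standing on the ankle plate of the foot, 60 mm tall, about 0.2 kg: an aluminium flange 64 mm (its x) by 40 mm (its y) by 8 mm, and directly on it a dark steel square block 34 by 34 mm from 8 to 60 mm, faces square to the flange. Origin at the centre of the flange's underside, z up
- foot: brown rubber prosthetic foot, toes to its +x, clamped in a fixed jig board 280 by 110 mm by 12 mm thick (reaching from 95 mm behind to 185 mm in front of the origin). Origin on the bench under the centre of the ankle plate, z up. Apart from the plate and what stands on it nothing is higher than 80 mm
- foot_plate (a point): centre of the top face of the foot's level steel ankle plate, 85 mm above the bench; the plate is 76 mm (x) by 50 mm (y), its x axis towards the toes, z up
- tray: shallow grey open tray, fixed, 160 mm (x) by 150 mm (y) by 25 mm high, walls 4 mm, floor 4 mm thick. Origin at the centre of its underside on the bench
- tool_rack: fixed wooden tool rack between the tray and pylons (+y side) and the foot (-y side), 440 mm long (its x, away from the robot), 50 mm wide (y), block 60 mm high with tool handles standing in it up to 110 mm above the bench. Origin at the centre of its underside on the bench
- glue_tin: steel tin, 80 mm across, 110 mm tall, origin under its centre; bystander
- tape_roll: brown paper tape roll lying flat, 100 mm across, 25 mm high, origin under its centre; bystander
- hammer: hammer lying on the bench at the left; bystander
- pliers: pliers with red handles lying on the bench at the right, origin at the pivot; bystander
- screwdriver: screwdriver lying on the bench beyond the foot; bystander
- rivet_jar: clear jar, 68 mm across, 80 mm tall, origin under its centre; bystander
Not all that is in view belongs to the job. What is shaped like the pylon but pink, purple or red is not meant.

How it is judged:
By the outcome, as a careful person would: the job done as asked, in the order asked, and still so for the second after the job is handed in, while the arm keeps its last pose, push and grip.
It also fails if it takes over 61 s, if anything falls off the work surface, if the arm or the gripper's body presses on something with over 40 N, if the wrist force passes 120 N, or if a joint passes its speed limit or range.

## Working session

There is one attempt and no reset: what is moved stays moved. The work goes in short steps, Python scripts to look and compute and a shell command to move; the robot and the scene stay as the last step left them, time stands still between calls to the robot, and variables do not carry over. Pictures are saved under pics/ and viewed, about 8 in all and at most 12, crops included, and the job is handed in when it is done.

```bash
mkdir -p pics; cat > h.py <<'E'
import numpy as np, cv2
from bench import manip, vision
from scipy.spatial.transform import Rotation as Ro
def cap(n):
    o=manip.get_obs(); c=vision.capture(n)
    if n=="wrist":
        T=np.eye(4);T[:3,:3]=Ro.from_rotvec(o["tcp_rot"]).as_matrix();T[:3,3]=o["tcp_pos"]
        W=T@np.array(c["tool_from_camera"])
    else:
        W=np.eye(4);R=np.array(c["R"]);W[:3,:3]=R.T;W[:3,3]=-R.T@np.array(c["t"])
    c["W"]=W; return c
def cloud(c):
    v,u=np.mgrid[0:384,0:512]
    p=cv2.undistortPoints(np.stack([u,v],-1).reshape(-1,1,2).astype(np.float64),np.array(c["mtx"]),np.array(c["dist_coeffs"])).reshape(384,512,2)
    d=c["depth"]; P=np.dstack([p*d[...,None],d])@c["W"][:3,:3].T+c["W"][:3,3]
    P[d==0]=np.nan; return P
def save(n,im,s=1.5): cv2.imwrite("pics/"+n,cv2.resize(im[...,::-1],None,fx=s,fy=s,interpolation=cv2.INTER_CUBIC))
E
python3 - <<'E'
from h import *
import pickle
o=manip.get_obs();print(o)
for n in("top","scene"):
    c=cap(n);save(n+"0.png",c["frame"]);np.save(n+"0.npy",cloud(c));print(n,c["W"].round(3).tolist());np.save(n+"f.npy",c["frame"])
E
```

```text
{'t': 0.0, 'qpos': array([-1.37415215e+00,  2.45852663e-01,  1.55905159e+00,  1.03967049e-05,
        1.33869789e+00, -1.74090699e-01]), 'dq': array([ 0.00041746, -0.00089953, -0.00057104,  0.00240527,  0.00073547,
       -0.00121979]), 'joint_efforts': array([ 1.30773711e-03, -4.29512501e+01, -3.26125574e+01, -1.20271484e-04,
        5.42708149e-03, -6.82846036e-06]), 'tcp_pos': array([ 0.23539489, -0.60526235,  0.23013544]), 'tcp_rot': array([-3.08579840e+00, -5.78645612e-01,  1.96932534e-05]), 'contact_force': array([ 0.22691628, -0.80891772, -0.54924916]), 'torque': array([-0.00371959,  0.0307361 , -0.05088182]), 'grip_width': 0.9972865739043849}
top [[0.025, -0.998, 0.057, 0.427], [-1.0, -0.026, -0.006, -0.033], [0.007, -0.056, -0.998, 1.648], [0.0, 0.0, 0.0, 1.0]]
scene [[0.721, 0.481, -0.498, 1.149], [0.693, -0.51, 0.51, -0.699], [-0.008, -0.713, -0.701, 0.995], [0.0, 0.0, 0.0, 1.0]]
```

View pics/top0.png

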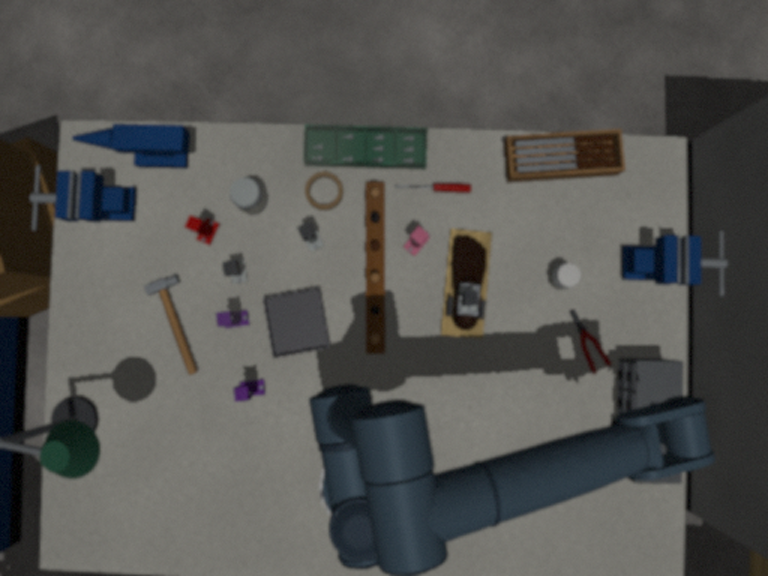

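View pics/scene0.png

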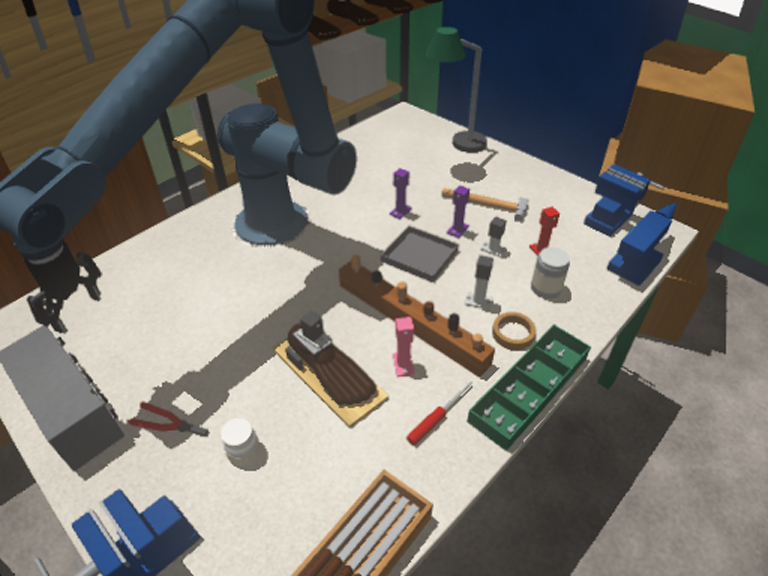

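The top view shows grey pylons at about (310,233) and (235,268). The foot and stub are at (467,297), the tray at (297,320) and the rack at x≈375. In the scene view the taller grey pylon is the one nearer the rack, at (484,280). Next I'll measure these from the point clouds.

```bash
python3 - <<'E'
from h import *
T=np.load("top0.npy");S=np.load("scene0.npy")
def reg(P,u,v,r,zlo,zhi,name):
    u=int(u/1.5);v=int(v/1.5);q=P[v-r:v+r,u-r:u+r].reshape(-1,3);q=q[(q[:,2]>zlo)&(q[:,2]<zhi)]
    if len(q)<3: print(name,len(q));return
    rr=cv2.minAreaRect(q[:,:2].astype(np.float32)*1000)
    print(name,len(q),"med",np.median(q,0).round(4),"zmax",q[:,2].max().round(3),"rect",np.round(rr[0],1),np.round(rr[1],1),round(rr[2],1))
for n,P,pts in(("T",T,dict(A=(310,233),B=(235,268),stub=(467,297),pink=(417,240),red=(205,230),purp=(235,318))),("S",S,dict(A=(484,265),B=(497,230),stub=(312,325),pink=(403,330)))):
    for k,(u,v) in pts.items():
        reg(P,u,v,16,0.085 if k!="stub" else .11,.2,n+k+" top")
        reg(P,u,v,24,0.004,.014,n+k+" flange")
reg(T,467,297,30,.080,.09,"plate");reg(T,467,285,45,.009,.015,"jig");reg(T,297,320,30,.015,.03,"tray")
reg(T,375,265,75,.04,.065,"rack");reg(T,375,265,75,.07,.2,"handles")
reg(T,297,320,15,.0,.03,"trayfloor")
reg(T,297,430,3,-.05,.03,"bench");reg(T,350,430-130,3,-.05,.03,"bench")
E
```

```text
TA top 112 med [0.6475 0.1502 0.1379] zmax 0.148 rect [650.1 151.7] [39.8 33.9] 24.5
TA flange 358 med [0.662  0.1525 0.0062] zmax 0.014 rect [662.6 161.3] [186.8 186.1] 1.7
TB top 97 med [0.5568 0.3419 0.0988] zmax 0.108 rect [556.9 343. ] [38.8 35.1] 11.4
TB flange 367 med [0.5686 0.3432 0.0062] zmax 0.014 rect [566.7 354.4] [186.6 187.3] 1.9
Tstub top 103 med [ 0.4955 -0.2467  0.1435] zmax 0.152 rect [ 495.8 -247.8] [36.3 32.4] 1.5
Tstub flange 389 med [ 0.5027 -0.2201  0.009 ] zmax 0.014 rect [ 504.1 -256. ] [185.  185.8] 1.4
Tpink top 103 med [ 0.6415 -0.1208  0.1391] zmax 0.148 rect [ 643.9 -122.1] [34.2 36.2] 52.2
Tpink flange 402 med [ 0.6364 -0.1363  0.0062] zmax 0.014 rect [ 650.5 -129.1] [186.9 173.9] 1.4
Tred top 116 med [0.6547 0.4207 0.1377] zmax 0.147 rect [656.7 426.7] [33.8 36.9] 71.0
Tred flange 356 med [0.6553 0.4349 0.0061] zmax 0.014 rect [665.1 438.2] [190.1 188.9] 2.6
Tpurp top 118 med [0.4303 0.3387 0.1377] zmax 0.147 rect [430.8 343.6] [34.2 36.9] 10.4
Tpurp flange 321 med [0.4395 0.3343 0.0059] zmax 0.014 rect [433.4 350. ] [183.9 187. ] 1.7
SA top 161 med [
[... 709 characters left out ...]
0
plate 97 med [ 0.4826 -0.2574  0.0854] zmax 0.09 rect [ 484.9 -252.5] [ 55.8 101.9] 86.7
jig 466 med [ 0.5474 -0.2306  0.0116] zmax 0.015 rect [ 533.9 -255.8] [344.8 350.9] 1.5
tray 185 med [0.4257 0.1872 0.0235] zmax 0.03 rect [426.3 183.5] [160.4 151.9] 12.0
rack 2044 med [ 0.5792 -0.0324  0.0573] zmax 0.065 rect [644.4 -45.7] [619.7 422.6] 36.8
handles 823 med [ 0.5275 -0.1312  0.1023] zmax 0.152 rect [611.9 -22.3] [580.  297.7] 38.9
trayfloor 748 med [0.4344 0.1833 0.0045] zmax 0.015 rect [433.7 184.9] [113.6 115.6] 1.6
bench 36 med [ 0.1498  0.1766 -0.0019] zmax 0.01 rect [148.8 177.1] [20.1 21.6] 3.9
bench 36 med [ 0.4882  0.0499 -0.0013] zmax 0.008 rect [488.2  49.8] [19.9 20.1] 0.5
```

```bash
python3 -m crank '[{"gripper":1,"translation":[0.033,0.044,0.009],"turn":[0,0,-3]},{"gripper":1,"translation":[0.033,0.044,0.009],"turn":[0,0,-3]},{"gripper":1,"translation":[0.033,0.044,0.009],"turn":[0,0,-3]},{"gripper":1,"translation":[0.033,0.044,0.009],"turn":[0,0,-3]},{"gripper":1,"translation":[0.032,0.044,0.009],"turn":[0,0,-3]},{"gripper":1,"translation":[0.032,0.044,0.009],"turn":[0,0,-4]},{"gripper":1,"translation":[0.032,0.046,0.008],"turn":[0,0,-3]},{"gripper":1,"translation":[0.032,0.046,0.008],"turn":[0,0,-3]}]'
python3 - <<'E'
from h import *
o=manip.get_obs();c=cap("wrist");print(o["tcp_pos"],Ro.from_rotvec(o["tcp_rot"]).as_matrix().round(3).tolist(),np.round(c["tool_from_camera"],3).tolist())
save("w1.png",c["frame"]);P=cloud(c);np.save("w1.npy",P)
def rect(m,n):
    q=P[m];q=q[np.isfinite(q[:,0])]
    r=cv2.minAreaRect(q[:,:2].astype(np.float32)*1000);print(n,len(q),np.round(r[0],1),np.round(r[1],1),round(r[2],1),"zmed",np.median(q[:,2]).round(4))
    return q
near=np.hypot(P[...,0]-.495,P[...,1]+.247)<.06
rect(near&(P[...,2]>.135),"block");rect(near&(P[...,2]>.0895)&(P[...,2]<.098),"flange");rect(near&(P[...,2]>.0805)&(P[...,2]<.0885),"plate")
E
```

```text
t: 1.1
tcp_pos: [0.4962, -0.2481, 0.3012]
tcp_rot: [-3.14, 0.106, 0.001]
contact_force: [-0.2, 0.3, -1.0]
grip_width: 1.0
[ 0.49617089 -0.24807837  0.30118107] [[0.998, -0.067, -0.0], [-0.067, -0.998, 0.0], [-0.0, -0.0, -1.0]] [[-0.0, -0.965, -0.264, 0.067], [1.0, -0.0, 0.001, -0.001], [-0.001, -0.264, 0.965, -0.143], [0.0, 0.0, 0.0, 1.0]]
block 34183 [ 494.3 -247. ] [120.  47.] 86.7 zmed 0.3846
flange 481 [ 490.5 -246.7] [63.4 40. ] 4.9 zmed 0.0939
plate 694 [ 489.7 -250.1] [60.6 75.4] 86.3 zmed 0.0858
```

View pics/w1.png

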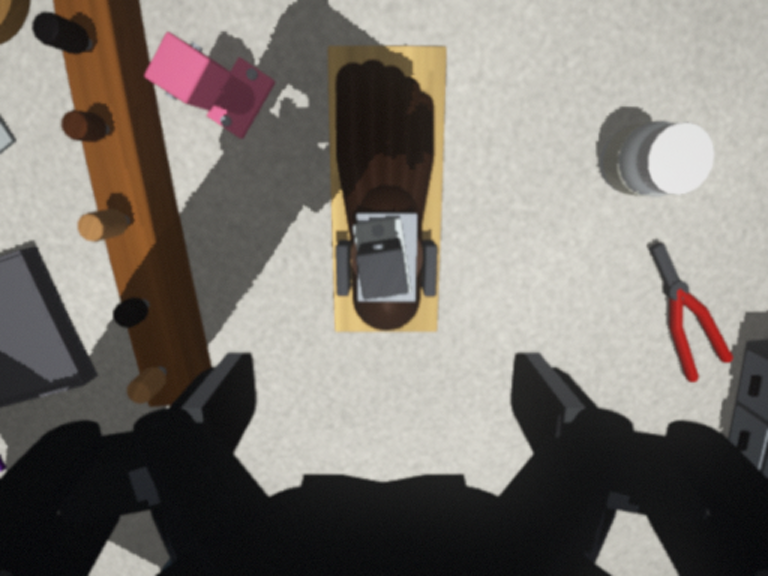

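```bash
python3 - <<'E'
from h import *
P=np.load("w1.npy")
def rect(m,n):
    q=P[m];q=q[np.isfinite(q[:,0])]
    r=cv2.minAreaRect(q[:,:2].astype(np.float32)*1000);print(n,len(q),np.round(r[0],1),np.round(r[1],1),round(r[2],1),"med",np.median(q,0).round(4))
near=np.hypot(P[...,0]-.495,P[...,1]+.247)<.06
z=P[...,2]
rect(near&(z>.138)&(z<.16),"block");rect(near&(z>.0825)&(z<.0875),"plate")
near=np.hypot(P[...,0]-.54,P[...,1]+.25)<.2
rect(near&(z>.0105)&(z<.0145)&(P[...,1]>-.32)&(P[...,1]<-.17),"jig")
E
```

```text
block 1003 [ 490.4 -246.6] [38.7 34. ] 4.8 med [ 0.4914 -0.2467  0.1457]
plate 640 [ 489.6 -250.5] [49.7 75.4] 86.0 med [ 0.5043 -0.2678  0.0858]
jig 3932 [ 534.4 -253.5] [110.6 280.2] 86.2 med [ 0.5784 -0.2783  0.0127]
```

```bash
python3 -m crank '[{"gripper":1,"translation":[-0.0055,0.0014,-0.05],"turn":[0,0,8.7]},{"gripper":1,"translation":[0,0,-0.05],"turn":[0,0,0]},{"gripper":1,"translation":[0,0,-0.05],"turn":[0,0,0]},{"gripper":1,"translation":[0,0,-0.03],"turn":[0,0,0]},{"gripper":1,"translation":[0,0,-0.018],"turn":[0,0,0]},{"gripper":1,"translation":[0,0,0],"turn":[0,0,0]}]' 60
python3 - <<'E'
from h import *
c=cap("wrist");save("w2.png",c["frame"])
o=manip.get_obs();m=Ro.from_rotvec(o["tcp_rot"]).as_matrix();print(o["tcp_pos"],np.degrees(np.arctan2(m[1,0],m[0,0])))
E
```

```text
t: 1.9
tcp_pos: [0.4894, -0.248, 0.1023]
tcp_rot: [-3.137, -0.135, 0.003]
contact_force: [0.5, 0.4, 0.5]
grip_width: 0.998
[ 0.4903056  -0.24869718  0.10371628] 4.94176033075275
```

View pics/w2.png

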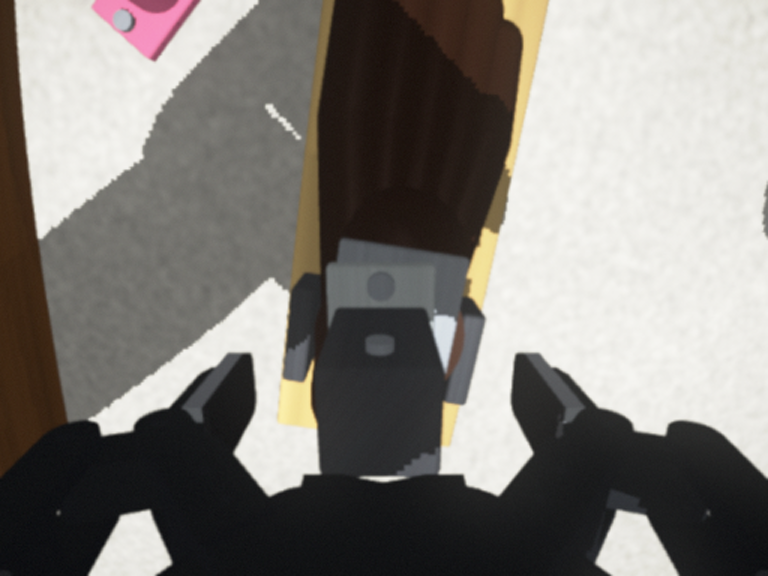

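The stub is square between the jaws: block at about (380,390), fingers at x=235 and 530. Closing now.

```bash
python3 -m crank '[{"gripper":0,"translation":[0,0.001,0],"turn":[0,0,0]},{"gripper":0,"translation":[0,0,0],"turn":[0,0,0]},{"gripper":0,"translation":[0,0,0],"turn":[0,0,0]},{"gripper":0,"translation":[0,0,0],"turn":[0,0,0]},{"gripper":0,"translation":[0,0,0],"turn":[0,0,0]},{"gripper":0,"translation":[0,0,0],"turn":[0,0,0]}]' 60
python3 -m crank '[{"gripper":0,"translation":[0,0,0.01],"turn":[0,0,0]},{"gripper":0,"translation":[0,0,0.04],"turn":[0,0,0]},{"gripper":0,"translation":[0,0,0.05],"turn":[0,0,0]},{"gripper":0,"translation":[0,0,0.05],"turn":[0,0,0]}]'
```

```text
t: 2.7
tcp_pos: [0.4906, -0.2479, 0.1043]
tcp_rot: [3.138, 0.136, 0.002]
contact_force: [-1.0, 1.1, 4.8]
grip_width: 0.394
t: 3.2
tcp_pos: [0.4893, -0.2469, 0.2541]
tcp_rot: [-3.137, -0.135, 0.002]
contact_force: [0.1, -0.4, -1.3]
grip_width: 0.388
```

```bash
python3 -m crank '[{"gripper":0,"translation":[-0.008,0.054,0],"turn":[0,0,1]},{"gripper":0,"translation":[-0.008,0.054,0],"turn":[0,0,1]},{"gripper":0,"translation":[-0.008,0.054,0],"turn":[0,0,1]},{"gripper":0,"translation":[-0.008,0.054,0],"turn":[0,0,1]},{"gripper":0,"translation":[-0.008,0.054,0],"turn":[0,0,1]},{"gripper":0,"translation":[-0.008,0.054,0],"turn":[0,0,1]},{"gripper":0,"translation":[-0.008,0.054,0],"turn":[0,0,1]},{"gripper":0,"translation":[-0.007,0.054,0],"turn":[0,0,0]}]'
python3 -m crank '[{"gripper":0,"translation":[0,0,0],"turn":[0,0,0]}]'
python3 - <<'E'
from h import *
c=cap("wrist");save("w3.png",c["frame"]);P=cloud(c);z=P[...,2]
o=manip.get_obs();t=o["tcp_pos"];print(t)
near=np.hypot(P[...,0]-t[0],P[...,1]-t[1])<.15
for n,a,b in(("traywall",.02,.029),("stub flange",.236,.25)):
    m=near&(z>a)&(z<b);q=P[m]
    if len(q)>5:
        r=cv2.minAreaRect(q[:,:2].astype(np.float32)*1000);print(n,len(q),np.round(r[0],1),np.round(r[1],1),round(r[2],1),np.median(q,0).round(4))
near=np.hypot(P[...,0]-.648,P[...,1]-.15)<.06
for n,a,b in(("pyl block",.13,.15),("pyl flange",.004,.013),("all",.02,.15)):
    q=P[near&(z>a)&(z<b)]
    if len(q)>5:
        r=cv2.minAreaRect(q[:,:2].astype(np.float32)*1000);print(n,len(q),np.round(r[0],1),np.round(r[1],1),round(r[2],1),np.median(q,0).round(4))
E
```

```text
t: 4.2
tcp_pos: [0.4259, 0.1861, 0.253]
tcp_rot: [3.124, 0.327, -0.001]
contact_force: [0.6, -0.2, -1.8]
grip_width: 0.388
t: 4.32
tcp_pos: [0.4254, 0.1873, 0.2527]
tcp_rot: [-3.123, -0.336, 0.002]
contact_force: [0.2, -0.8, -1.1]
grip_width: 0.39
[0.42598825 0.18576659 0.25273502]
traywall 1380 [413.6 220.6] [158.9 221.9] 12.4 [0.4482 0.2191 0.0254]
stub flange 2405 [444.4 191.9] [25.9 40.1] 12.7 [0.4489 0.1932 0.2423]
pyl flange 671 [628.4 147.4] [32.5 40.8] 24.7 [0.6244 0.1479 0.0085]
all 87 [630.9 152. ] [ 5.8 22.1] 8.5 [0.6294 0.1528 0.0272]
```

View pics/w3.png

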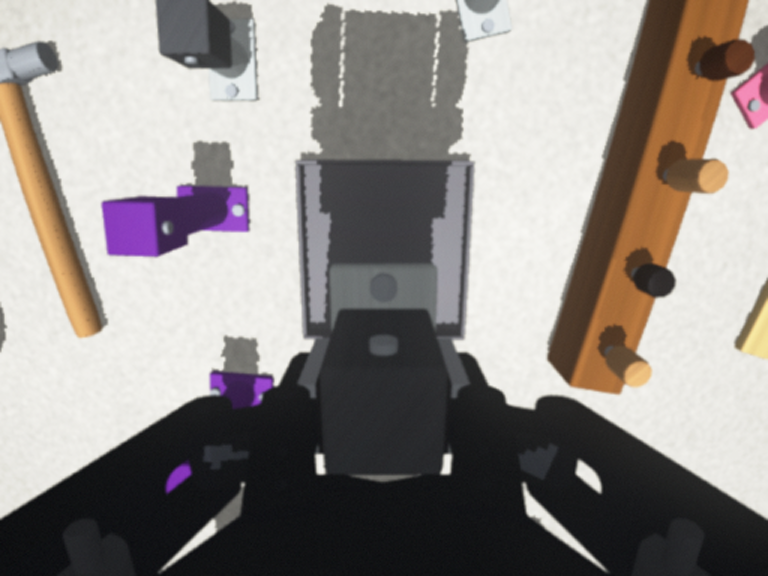

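```bash
python3 -m crank '[{"gripper":0,"translation":[0.001,-0.002,-0.05],"turn":[0,0,0]},{"gripper":0,"translation":[0,0,-0.055],"turn":[0,0,0]},{"gripper":0,"translation":[0,0,-0.055],"turn":[0,0,0]},{"gripper":0,"translation":[0,0,-0.04],"turn":[0,0,0]},{"gripper":0,"translation":[0,0,-0.018],"turn":[0,0,0]},{"gripper":0,"translation":[0,0,-0.006],"turn":[0,0,0]},{"gripper":0,"translation":[0,0,0],"turn":[0,0,0]}]'
python3 -m crank '[{"gripper":0,"translation":[0,0,-0.003],"turn":[0,0,0]},{"gripper":0,"translation":[0,0,0],"turn":[0,0,0]}]'
```

```text
t: 5.25
tcp_pos: [0.4285, 0.1819, 0.0296]
tcp_rot: [3.125, 0.325, 0.0]
contact_force: [-0.5, 0.1, -2.2]
grip_width: 0.389
t: 5.5
tcp_pos: [0.4285, 0.1826, 0.0269]
tcp_rot: [-3.125, -0.327, -0.002]
contact_force: [0.5, -0.0, -2.5]
grip_width: 0.388
```

```bash
python3 -m crank '[{"gripper":0,"translation":[0,0,-0.002],"turn":[0,0,0]},{"gripper":0,"translation":[0,0,0],"turn":[0,0,0]}]'
python3 -m crank '[{"gripper":0,"translation":[0,0,-0.0015],"turn":[0,0,0]},{"gripper":0,"translation":[0,0,0],"turn":[0,0,0]}]'
```

```text
t: 5.75
tcp_pos: [0.428, 0.1826, 0.0243]
tcp_rot: [3.125, 0.327, -0.0]
contact_force: [-0.6, 0.1, -2.2]
grip_width: 0.388
t: 6.0
tcp_pos: [0.4282, 0.1827, 0.0233]
tcp_rot: [3.124, 0.327, -0.0]
contact_force: [-2.1, -0.2, 4.4]
grip_width: 0.39
```

```bash
python3 -m crank '[{"gripper":1,"translation":[0,0,0],"turn":[0,0,0]},{"gripper":1,"translation":[0,0,0],"turn":[0,0,0]},{"gripper":1,"translation":[0,0,0],"turn":[0,0,0]},{"gripper":1,"translation":[0,0,0],"turn":[0,0,0]},{"gripper":1,"translation":[0,0,0.04],"turn":[0,0,0]},{"gripper":1,"translation":[0,0,0.06],"turn":[0,0,0]},{"gripper":1,"translation":[0,0,0.06],"turn":[0,0,0]},{"gripper":1,"translation":[0,0,0.06],"turn":[0,0,0]}]'
```

```text
t: 7.0
tcp_pos: [0.4277, 0.1825, 0.2448]
tcp_rot: [-3.125, -0.327, -0.001]
contact_force: [1.2, -0.2, -0.1]
grip_width: 1.002
```

```bash
python3 -m crank '[{"gripper":1,"translation":[0.036,-0.006,0.016],"turn":[0,0,0]},{"gripper":1,"translation":[0.036,-0.006,0.016],"turn":[0,0,0]},{"gripper":1,"translation":[0.036,-0.006,0.016],"turn":[0,0,0]},{"gripper":1,"translation":[0.036,-0.006,0.016],"turn":[0,0,0]},{"gripper":1,"translation":[0.036,-0.006,0.016],"turn":[0,0,0]},{"gripper":1,"translation":[0,0,0],"turn":[0,0,0]}]'
python3 - <<'E'
from h import *
c=cap("wrist");save("w4.png",c["frame"]);P=cloud(c);z=P[...,2];np.save("w4.npy",P)
o=manip.get_obs();print(o["tcp_pos"])
near=np.hypot(P[...,0]-.645,P[...,1]-.15)<.055
for n,a,b in(("pyl block",.132,.148),("pyl flange",.0055,.013),("tube",.02,.09)):
    q=P[near&(z>a)&(z<b)]
    if len(q)>5:
        r=cv2.minAreaRect(q[:,:2].astype(np.float32)*1000);print(n,len(q),np.round(r[0],1),np.round(r[1],1),round(r[2],1),np.median(q,0).round(4))
q=P[np.hypot(P[...,0]-.427,P[...,1]-.183)<.03];print("stub",np.nanmedian(q,0) if len(q) else 0)
c=cap("top");P=cloud(c);z=P[...,2]
near=np.hypot(P[...,0]-.427,P[...,1]-.183)<.05
q=P[near&(z>.05)&(z<.08)];print("stub top",len(q),np.median(q,0) if len(q) else 0)
E
```

```text
t: 7.75
tcp_pos: [0.61, 0.1519, 0.3235]
tcp_rot: [3.125, 0.325, 0.003]
contact_force: [-0.1, -0.6, 0.2]
grip_width: 0.997
[0.60850985 0.15230223 0.32255037]
pyl block 934 [643.4 154.2] [40.  34.1] 25.7 [0.6439 0.1544 0.1408]
pyl flange 301 [663.6 163.9] [18.9 40. ] 25.7 [0.6639 0.1637 0.0086]
stub [0.43986194 0.1817802  0.05032114]
stub top 0 0
```

View pics/w4.png

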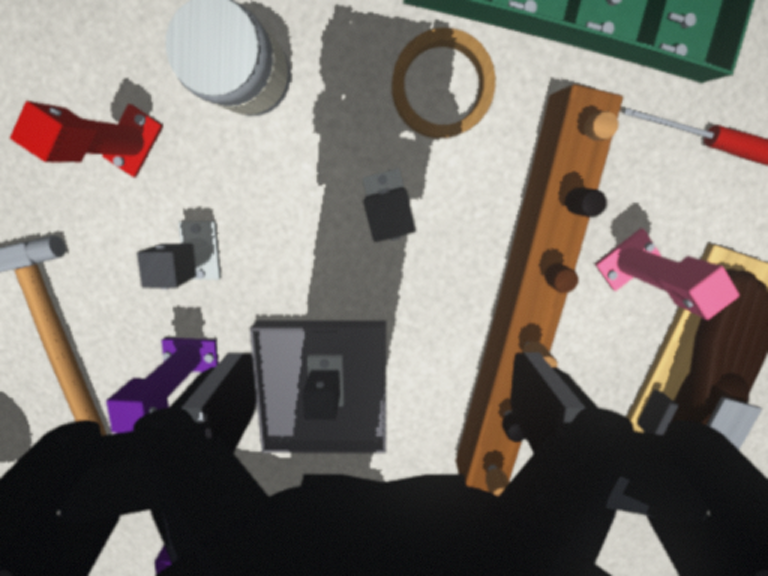

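```bash
python3 -m crank '[{"gripper":1,"translation":[0.034,0.002,-0.03],"turn":[0,0,7]},{"gripper":1,"translation":[0,0,-0.05],"turn":[0,0,6.7]},{"gripper":1,"translation":[0,0,-0.04],"turn":[0,0,0]},{"gripper":1,"translation":[0,0,0],"turn":[0,0,0]}]' 100
python3 - <<'E'
from h import *
c=cap("wrist");save("w5.png",c["frame"]);P=cloud(c);z=P[...,2]
o=manip.get_obs();m=Ro.from_rotvec(o["tcp_rot"]).as_matrix();print(o["tcp_pos"],np.degrees(np.arctan2(m[1,0],m[0,0])))
near=np.hypot(P[...,0]-.643,P[...,1]-.154)<.055
for n,a,b in(("pyl block",.136,.145),("pyl flange",.0055,.012)):
    q=P[near&(z>a)&(z<b)]
    if len(q)>5:
        r=cv2.minAreaRect(q[:,:2].astype(np.float32)*1000);print(n,len(q),np.round(r[0],1),np.round(r[1],1),round(r[2],1),np.median(q,0).round(4))
E
```

```text
t: 8.35
tcp_pos: [0.6383, 0.1548, 0.198]
tcp_rot: [-3.061, -0.698, 0.015]
contact_force: [-0.1, 0.4, 0.5]
grip_width: 0.995
[0.64036887 0.15485291 0.20154612] 25.671736923684275
pyl block 2075 [643.9 154.5] [34.  33.8] 25.1 [0.6446 0.155  0.1408]
pyl flange 649 [657.8 161.2] [31.6 38.6] 25.8 [0.6609 0.1638 0.0088]
```

View pics/w5.png

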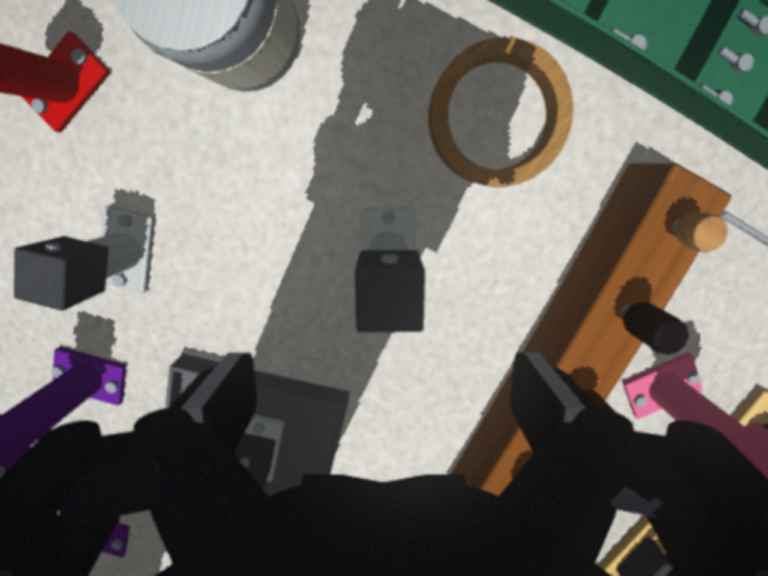

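```bash
python3 -m crank '[{"gripper":1,"translation":[0.004,-0.0003,-0.03],"turn":[0,0,0]},{"gripper":1,"translation":[0,0,-0.04],"turn":[0,0,0]},{"gripper":1,"translation":[0,0,-0.031],"turn":[0,0,0]},{"gripper":1,"translation":[0,0,0],"turn":[0,0,0]}]' 100
python3 - <<'E'
from h import *
for i in range(4):
    c=cap("wrist");o=manip.get_obs();m=Ro.from_rotvec(o["tcp_rot"]).as_matrix();print(o["tcp_pos"],np.degrees(np.arctan2(m[1,0],m[0,0])),m[:,2].round(4))
E
```

```text
t: 8.9
tcp_pos: [0.6453, 0.1544, 0.1016]
tcp_rot: [-3.063, -0.697, 0.003]
contact_force: [0.9, 0.2, 0.2]
grip_width: 1.0
[0.64671211 0.15450331 0.10368482] 25.656533740676633 [ 1.8e-03  2.0e-04 -1.0e+00]
[0.64760708 0.15451656 0.10484629] 25.65741928168478 [ 4.2e-03  3.0e-04 -1.0e+00]
[0.64799913 0.15454307 0.10533034] 25.655508222622593 [ 5.3e-03  4.0e-04 -1.0e+00]
[0.64794834 0.15448131 0.1052072 ] 25.654093464733894 [ 5.2e-03  3.0e-04 -1.0e+00]
```

```bash
python3 -m crank '[{"gripper":1,"translation":[-0.004,0,-0.004],"turn":[0,0,0]},{"gripper":1,"translation":[0,0,0],"turn":[0,0,0]},{"gripper":1,"translation":[0,0,0],"turn":[0,0,0]},{"gripper":0,"translation":[0,0,0],"turn":[0,0,0]},{"gripper":0,"translation":[0,0,0],"turn":[0,0,0]},{"gripper":0,"translation":[0,0,0],"turn":[0,0,0]},{"gripper":0,"translation":[0,0,0],"turn":[0,0,0]},{"gripper":0,"translation":[0,0,0],"turn":[0,0,0]}]' 100
python3 -m crank '[{"gripper":0,"translation":[0,0,0],"turn":[0,0,0]},{"gripper":0,"translation":[0,0,0.01],"turn":[0,0,0]},{"gripper":0,"translation":[0,0,0.03],"turn":[0,0,0]},{"gripper":0,"translation":[0,0,0.05],"turn":[0,0,0]},{"gripper":0,"translation":[0,0,0.05],"turn":[0,0,0]},{"gripper":0,"translation":[0,0,0.04],"turn":[0,0,0]},{"gripper":0,"translation":[0,0,0.02],"turn":[0,0,0]},{"gripper":0,"translation":[0,0,0],"turn":[0,0,0]}]' 100
python3 - <<'E'
from h import *
o=manip.get_obs();m=Ro.from_rotvec(o["tcp_rot"]).as_matrix();print(o["tcp_pos"],np.degrees(np.arctan2(m[1,0],m[0,0])),m[:,2].round(4))
E
```

```text
t: 10.1
tcp_pos: [0.6424, 0.1542, 0.0981]
tcp_rot: [3.063, 0.697, 0.001]
contact_force: [0.6, -0.9, 1.0]
grip_width: 0.385
t: 11.1
tcp_pos: [0.6422, 0.1544, 0.2985]
tcp_rot: [3.063, 0.697, 0.002]
contact_force: [-0.6, 0.2, -4.0]
grip_width: 0.39
[0.64220368 0.15439709 0.29847935] 25.650404151453618 [ 1.3e-03  2.0e-04 -1.0e+00]
```

```bash
python3 -m crank '[{"gripper":0,"translation":[-0.010,-0.020,0],"turn":[0,0,-3]},{"gripper":0,"translation":[-0.015,-0.040,0],"turn":[0,0,-4]},{"gripper":0,"translation":[-0.016,-0.046,0],"turn":[0,0,-4]},{"gripper":0,"translation":[-0.018,-0.049,0],"turn":[0,0,-4]},{"gripper":0,"translation":[-0.018,-0.050,0],"turn":[0,0,-4]},{"gripper":0,"translation":[-0.018,-0.050,0],"turn":[0,0,-4]},{"gripper":0,"translation":[-0.018,-0.050,0],"turn":[0,0,-3]},{"gripper":0,"translation":[-0.018,-0.045,0],"turn":[0,0,-2]}]'
python3 -m crank '[{"gripper":0,"translation":[-0.013,-0.035,0],"turn":[0,0,-1.6]},{"gripper":0,"translation":[-0.009,-0.020,0],"turn":[0,0,0]},{"gripper":0,"translation":[0,0,0],"turn":[0,0,0]},{"gripper":0,"translation":[0,0,0],"turn":[0,0,0]},{"gripper":0,"translation":[0,0,0],"turn":[0,0,0]}]'
cat > meas.py <<'E'
from h import *
import sys
o=manip.get_obs();m=Ro.from_rotvec(o["tcp_rot"]).as_matrix();t=o["tcp_pos"];print(t,np.degrees(np.arctan2(m[1,0],m[0,0])),m[:,2].round(4),o["grip_width"])
zf=t[2]-.0985  # expected flange underside
for cam in("wrist","scene","top"):
    c=cap(cam);P=cloud(c);z=P[...,2];save("%s_%s.png"%(sys.argv[1],cam),c["frame"]) 
    near=np.hypot(P[...,0]-t[0],P[...,1]-t[1])<.06
    for n,a,b in(("flange",zf+.003,zf+.013),("tube",zf+.015,zf+.09),("plate",.0825,.0885)):
        q=P[near&(z>a)&(z<b)]
        if len(q)>9:
            r=cv2.minAreaRect(q[:,:2].astype(np.float32)*1000);print(cam,n,len(q),np.round(r[0],1),np.round(r[1],1),round(r[2],1),np.median(q,0).round(4))
E
python3 meas.py m1
```

```text
t: 12.1
tcp_pos: [0.5091, -0.1966, 0.2945]
tcp_rot: [-3.138, 0.067, 0.007]
contact_force: [0.3, 0.2, -4.5]
grip_width: 0.384
t: 12.72
tcp_pos: [0.4891, -0.2497, 0.297]
tcp_rot: [-3.139, 0.106, 0.002]
contact_force: [-0.3, 0.8, -3.8]
grip_width: 0.389
[ 0.48914466 -0.24972662  0.29699035] -3.8811888091195077 [-0.001   0.0011 -1.    ] 0.3892927111792527
wrist flange 1439 [ 499.5 -250.5] [40.1 45.3] 86.4 [ 0.5092 -0.2517  0.2078]
wrist tube 1027 [ 505.9 -250.6] [29.3 25.3] 86.5 [ 0.5039 -0.2506  0.257 ]
wrist plate 728 [ 516.4 -251.8] [49.3 21. ] 86.1 [ 0.5167 -0.2518  0.0858]
scene flange 138 [ 493.  -251.6] [39.8 66.9] 88.4 [ 0.5069 -0.2596  0.2068]
scene tube 193 [ 499.3 -255.2] [30.1 18.2] 54.7 [ 0.5034 -0.2581  0.2514]
scene plate 247 [ 492.1 -251.4] [50.  79.2] 87.2 [ 0.492  -0.2514  0.0845]
top flange 43 [ 477.5 -250.9] [24.1 35.5] 1.5 [ 0.4726 -0.2439  0.2078]
top plate 11 [ 494.9 -248.6] [75.5 20.7] 19.5 [ 0.4651 -0.251   0.0861]
```

```bash
python3 -m crank '[{"gripper":0,"translation":[-0.001,-0.0002,-0.015],"turn":[0,0,0]},{"gripper":0,"translation":[0,0,-0.025],"turn":[0,0,0]},{"gripper":0,"translation":[0,0,-0.025],"turn":[0,0,0]},{"gripper":0,"translation":[0,0,-0.018],"turn":[0,0,0]},{"gripper":0,"translation":[0,0,-0.009],"turn":[0,0,0]},{"gripper":0,"translation":[0,0,0],"turn":[0,0,0]},{"gripper":0,"translation":[0,0,0],"turn":[0,0,0]},{"gripper":0,"translation":[0,0,0],"turn":[0,0,0]}]'
python3 meas.py m2
```

```text
t: 13.88
tcp_pos: [0.4885, -0.2513, 0.2068]
tcp_rot: [3.139, -0.108, 0.002]
contact_force: [0.1, 0.5, -4.8]
grip_width: 0.385
[ 0.48851903 -0.25130816  0.20684515] -3.955806604651319 [ 0.0015 -0.0012 -1.    ] 0.38522172351812495
wrist flange 1442 [ 499.2 -252.2] [40.  45.2] 86.4 [ 0.5089 -0.2534  0.1177]
wrist tube 1022 [ 499.  -252.1] [29.3 12.1] 86.3 [ 0.5034 -0.2524  0.1669]
wrist plate 807 [ 496.7 -250.5] [50.2 61.5] 85.9 [ 0.5205 -0.244   0.0857]
scene flange 125 [ 491.8 -253. ] [40.2 65.9] 86.9 [ 0.5069 -0.26    0.1161]
scene tube 162 [ 498.8 -256.2] [29.8 16.1] 58.0 [ 0.5029 -0.2599  0.1604]
scene plate 128 [ 493.4 -251.2] [50.2 75.8] 87.1 [ 0.5114 -0.2625  0.0847]
top flange 39 [ 471.  -248.6] [34.1 18.4] 47.6 [ 0.4714 -0.2464  0.1168]
top plate 10 [ 491.1 -242.4] [78.5 22.4] 27.0 [ 0.4612 -0.2586  0.0849]
```

```bash
python3 -m crank '[{"gripper":0,"translation":[0,0.0015,-0.005],"turn":[0,0,0]},{"gripper":0,"translation":[0,0,-0.006],"turn":[0,0,0]},{"gripper":0,"translation":[0,0,-0.003],"turn":[0,0,0]},{"gripper":0,"translation":[0,0,0],"turn":[0,0,0]},{"gripper":0,"translation":[0,0,0],"turn":[0,0,0]},{"gripper":0,"translation":[0,0,0],"turn":[0,0,0]},{"gripper":0,"translation":[0,0,0],"turn":[0,0,0]},{"gripper":0,"translation":[0,0,0],"turn":[0,0,0]}]'
python3 meas.py m3
```

```text
t: 15.02
tcp_pos: [0.4881, -0.2495, 0.1919]
tcp_rot: [3.14, -0.108, 0.0]
contact_force: [-0.1, -0.2, -3.5]
grip_width: 0.386
[ 0.48808221 -0.24945408  0.19187738] -3.9550886844509647 [ 1.e-04 -1.e-04 -1.e+00] 0.3861787963303977
wrist flange 1441 [ 498.8 -250.2] [40.1 45.2] 85.7 [ 0.5083 -0.2516  0.1027]
wrist tube 1024 [ 503.4 -250.5] [29.3 22.2] 86.0 [ 0.5029 -0.2505  0.1521]
wrist plate 972 [ 499.  -250.7] [50.1 57.1] 86.1 [ 0.5201 -0.2536  0.0858]
scene flange 126 [ 489.9 -251.3] [40.7 68.6] 87.6 [ 0.5054 -0.2592  0.1009]
scene tube 159 [ 502.5 -257.6] [29.6 27.8] 54.8 [ 0.5023 -0.258   0.1468]
scene plate 86 [ 494.4 -250.4] [50.3 74.2] 85.0 [ 0.5182 -0.2669  0.0847]
top flange 28 [ 471.6 -248.7] [36.  16.7] 44.5 [ 0.4733 -0.2451  0.1018]
top plate 11 [ 487.6 -241.2] [85.  28.6] 31.6 [ 0.461  -0.2591  0.0859]
```

View pics/m3_scene.png

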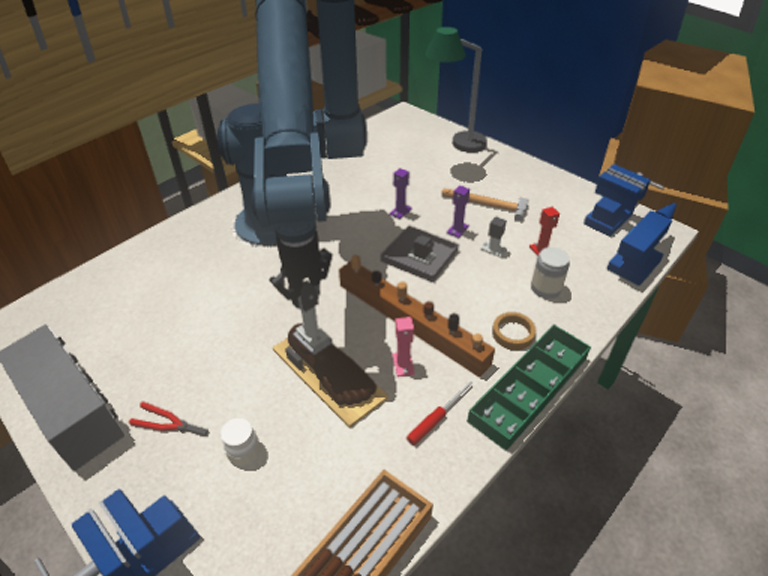

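View pics/m3_wrist.png

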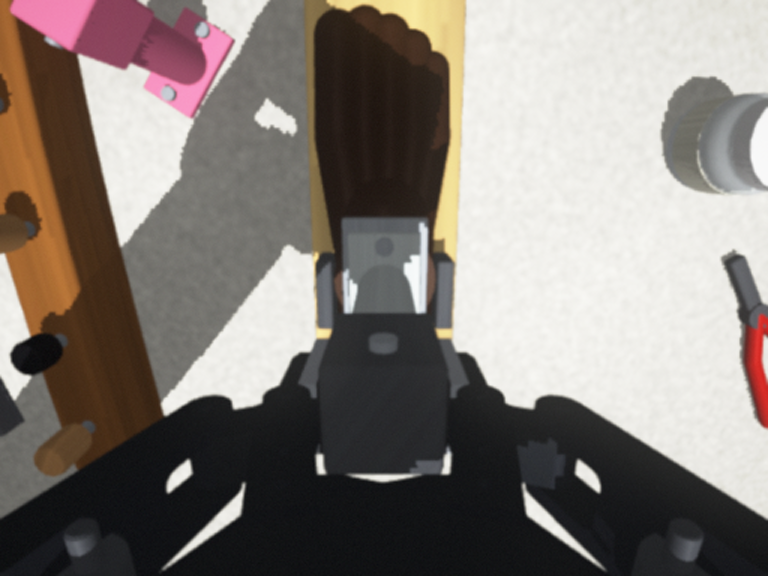

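Nearly there: x, y and yaw are within about 0.5 mm and 0.5°, and the gap is about 9 mm. The scene view shows the stub standing in the tray at (424,245) and everything else in place. I'll raise the pylon 1 mm, check once more and hand in.

```bash
python3 -m crank '[{"gripper":0,"translation":[0,-0.0003,0.0012],"turn":[0,0,0]},{"gripper":0,"translation":[0,0,0],"turn":[0,0,0]},{"gripper":0,"translation":[0,0,0],"turn":[0,0,0]},{"gripper":0,"translation":[0,0,0],"turn":[0,0,0]},{"gripper":0,"translation":[0,0,0],"turn":[0,0,0]},{"gripper":0,"translation":[0,0,0],"turn":[0,0,0]},{"gripper":0,"translation":[0,0,0],"turn":[0,0,0]},{"gripper":0,"translation":[0,0,0],"turn":[0,0,0]}]'
python3 meas.py m4 | grep -v top
python3 - <<'E'
from h import *
P=cloud(cap("scene"));z=P[...,2];q=P[(np.hypot(P[...,0]-.427,P[...,1]-.183)<.05)&(z>.058)&(z<.075)]
print("stub top",len(q),np.median(q,0))
E
```

```text
t: 16.18
tcp_pos: [0.488, -0.2497, 0.193]
tcp_rot: [3.14, -0.108, 0.0]
contact_force: [-0.6, -0.3, -4.5]
grip_width: 0.386
[ 0.48804849 -0.2497367   0.19300727] -3.954268655429912 [ 0. -0. -1.] 0.3863524595347937
wrist flange 1434 [ 498.6 -250.6] [40.  45.3] 86.6 [ 0.5082 -0.2512  0.1038]
wrist tube 1023 [ 505.6 -251.1] [29.3 26.9] 85.3 [ 0.5028 -0.2507  0.153 ]
wrist plate 984 [ 498.7 -250.7] [50.1 57.6] 86.1 [ 0.5204 -0.2525  0.0858]
scene flange 124 [ 492.6 -250.8] [41.1 65.3] 84.6 [ 0.5059 -0.2592  0.1024]
scene tube 158 [ 500.  -256.1] [30.  18.5] 55.7 [ 0.5025 -0.2585  0.1482]
scene plate 84 [ 492.6 -251.5] [50.1 74. ] 87.0 [ 0.5163 -0.2673  0.0848]
stub top 54 [0.43261205 0.18004393 0.06293427]
```

Gap is now about 10 mm, centred and aligned, and the stub top is at 63 mm in the tray (expected 64). Handing in.

```bash
python3 -c "
from bench import manip; print(manip.close_job())"
```

```text
the job is handed in; nothing more can be done
None
```

The trial stub is standing upright in the grey tray. The long pylon was lifted over the rack and is held upright above the ankle plate. I handed the job in at about 16 s of the 61 s allowed, still gripping it.

- **Final pylon position:** the wrist camera gave a gap of about 10.0 mm, with the centring within about 0.5 mm and the flange lined up with the plate to about 0.5°. The tool axis was vertical.
- **Scene camera check:** its coarser view put the gap slightly lower, at about 9.6 mm, and its flange yaw differed from the wrist's by about 2°, which I put down to sparse points.
- **Stub in the tray:** its top measured 63 mm above the bench, against 64 mm expected if it stands on the tray floor.
- **Contacts and bystanders:** the forces reported after each move stayed near or below 5 N, and nothing suggested the pylon touched the foot. In the late scene picture the rack and other items looked undisturbed; I checked that by eye only.

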